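Put the welding magnet away and pile up the stack-and-nest bins

TASK

Put the grey welding magnet away: stand it upright in the middle one of the three grey stack-and-nest bins, then pile the other two bins, in either order, on the middle one. The first must face the opposite way to the middle bin, so that it stacks on its rim clear of the magnet; the last must face the same way as the bin it goes into, so that it nests right down in it. Leave the tools around them alone.

Things in the scene. Friction and masses are not known exactly. Their poses are not given: they have to be found in the camera images.
- bin_middle_centre (a point): middle of three identical grey bins, farthest off; stays on the bench. Each: 170 long (x), 67 wide, 90 high; point = its centre, 45 above the underside. FRONT end (-x): wall dips to 48 high over 42 mm, lip below; back end (+x): full wall. Walls 3, tapered: underside 150 x 44, mouth inside 164 x 58, inner floor 144 x 38, 3 above the underside. Weighs 250 g +-40%
- bin_left_centre (a point): left (+y) bin, point at its centre. Grip: flat upright pads halfway along both long sides, 67 apart over them, 34 long, 60 to 90 above the underside. NEST: set over a bin facing the same way (x alike, centres in line), 4 lugs low on its long sides (x = 62 and -36, 4 mm free lengthwise) drop into that bin's side channels and it rests 48 above that bin
- bin_right_centre (a point): right (-y) bin, point at its centre; grip pads and lugs as the left one. STACK: set over a bin facing the opposite way (half a turn), its lugs, 12 above its underside, stand on that bin's rim, so it rests 78 above that bin with its underside 12 down in the mouth; tapered lead-ins centre it from about 4 mm off
- magnet_centre (a point): welding magnet: upright block of two plain steel plates on a core, on the bench before the bins, 22 thick (x), 46 wide (y), 66 high (z), 260 g +-30%. Point = its centre, 33 above the underside. It fits the bin with its 46 width along the bin's length; taken by its two narrow edges (46 apart) the fingers have room along the bin
- tape: tape measure, 32 x 82 x 60 mm, loose on the bench between the right bin and the back edge: leave alone. Origin under its centre.
Not all that is in view belongs to the job. Of the things that look like the part that bears magnet_centre, take the one that is farthest from the robot's base at the start.

How it is judged:
On the way, in this order (a step that is already met when the one before it is completed fails the run):
1. the magnet stands in the middle bin, released (x of magnet_centre in the frame of bin_middle_centre between -0.055 and 0.055 m and y of magnet_centre in the frame of bin_middle_centre between -0.015 and 0.015 m and z of magnet_centre in the frame of bin_middle_centre below 0 m and angle between magnet_centre's own z axis and vertical below 0.35 rad and height (world z) of bin_middle_centre below 0.05 m and angle between bin_middle_centre's own z axis and vertical below 0.05 rad and contact force between the fingers and magnet below 0.05 N), for 0.2 s.
2. one of the other bins is stacked on the middle bin, on its rim (((z of bin_left_centre in the frame of bin_middle_centre between 0.074 and 0.0825 m and horizontal distance between bin_left_centre and bin_middle_centre below 0.008 m and angle between the x axis of bin_left_centre and the x axis of bin_middle_centre, either way round below 0.08 rad and angle between bin_left_centre's own z axis and vertical below 0.05 rad) or (z of bin_right_centre in the frame of bin_middle_centre between 0.074 and 0.0825 m and horizontal distance between bin_right_centre and bin_middle_centre below 0.008 m and angle between the x axis of bin_right_centre and the x axis of bin_middle_centre, either way round below 0.08 rad and angle between bin_right_centre's own z axis and vertical below 0.05 rad))), for 0.2 s.
At the end, for the whole second after the job is handed in: the magnet stands (within 20 degrees) in the middle bin, level on the bench; one other bin stacked on it (74 to 82.5 mm up), the last nested in that (44 to 52.5 mm up), each in line with the bin below within 8 mm and 0.08 rad, level within 0.05 rad (x of magnet_centre in the frame of bin_middle_centre between -0.055 and 0.055 m and y of magnet_centre in the frame of bin_middle_centre between -0.015 and 0.015 m and z of magnet_centre in the frame of bin_middle_centre below 0 m and angle between magnet_centre's own z axis and vertical below 0.35 rad and height (world z) of bin_middle_centre below 0.05 m and angle between bin_middle_centre's own z axis and vertical below 0.05 rad and ((z of bin_left_centre in the frame of bin_middle_centre between 0.074 and 0.0825 m and horizontal distance between bin_left_centre and bin_middle_centre below 0.008 m and angle between the x axis of bin_left_centre and the x axis of bin_middle_centre, either way round below 0.08 rad and angle between each of bin_left_centre, bin_right_centre's own z axis and vertical below 0.05 rad and z of bin_right_centre in the frame of bin_left_centre between 0.044 and 0.0525 m and horizontal distance between bin_right_centre and bin_left_centre below 0.008 m and angle between the x axis of bin_right_centre and the x axis of bin_left_centre, either way round below 0.08 rad) or (z of bin_right_centre in the frame of bin_middle_centre between 0.074 and 0.0825 m and horizontal distance between bin_right_centre and bin_middle_centre below 0.008 m and angle between the x axis of bin_right_centre and the x axis of bin_middle_centre, either way round below 0.08 rad and angle between each of bin_right_centre, bin_left_centre's own z axis and vertical below 0.05 rad and z of bin_left_centre in the frame of bin_right_centre between 0.044 and 0.0525 m and horizontal distance between bin_left_centre and bin_right_centre below 0.008 m and angle between the x axis of bin_left_centre and the x axis of bin_right_centre, either way round below 0.08 rad))); the robot touches nothing.
It fails at once if the tape measure is pushed more than 30 mm (distance of tape from where it was at the start of the episode above 0.03 m).
It also fails if it takes over 70 s, if anything falls off the work surface, if the arm or the gripper's body presses on something with over 40 N, if the wrist force passes 120 N, or if a joint passes its speed limit or range.

ROBOT

A 7-joint arm with a two-finger parallel gripper is mounted at the origin on the work surface; the furniture and walls round the work are solid. World frame = base frame: x ahead of the robot, y to its left, z up, the work surface at z = 0. Lengths are in m, angles in rad, forces in N, time in s.
With the tool pointing down it reaches from about 0.35 to 0.775 m from the base axis. Payload 3.1 kg.
Tool frame: the origin (TCP) lies between the finger pads; the fingertips stand 25 mm ahead of it and the grasp point (between the pads) lies 6 mm ahead of it (manip.tip_reach is the z of the fingertips in the tool frame, in m); z points along the fingers, y is the line along which they close (so a half turn about z gives the same grasp; the last joint's range is limited). The gripper opens to 85 mm and grips with 20 to 120 N. Pads are 22 mm wide; open, the fingers measure 114 mm over their backs; the gripper's body (76 mm by 85 mm) begins 54 mm behind the grasp point. The pads swing forward as they close: fully open they stand 13 mm farther back than shut.
Start: joints at [-1.195, 0.311, 0.014, 1.512, -0.004, 1.319, -0.027], TCP at [0.223, 0.503, 0.226] pointing down, gripper open.
Joint ranges: [-2.7, 2.7], [-0.3, 1.91], [-1.27, 1.3], [0.12, 2.57], [-1.44, 4.58], [0.2, 2.03], [-3.05, 3.05]. Speed limits (rad/s): [2.79, 2.79, 3.14, 3.14, 3.14, 3.14, 3.14].

INTERFACE

Orientations are given as [roll, pitch, yaw] about the fixed x, y, z axes, in that order (R = Rz(yaw) Ry(pitch) Rx(roll)).
In Python, from station import telemetry, optics, job, manip gives the robot as it stands.
- The arm moves only by the shell command python3 -m creep 'ROWS' [OPENING] [FORCE]. ROWS is JSON, a list of rows, each an object with "dp": the shift along the tool's x, y, z in m, a list of three; "turn": the turn, a rotation vector about the tool's x, y, z in rad, a list of three. In form: [{"dp": [dx, dy, dz], "turn": [rx, ry, rz]}, ...]. A call has 1 to 5 rows; each row shifts and turns the commanded pose from where the row before left it, along the tool's axes as they then stand; what a row does not reach is not made up. A row lasts 1/8 s, in which the tool goes at most 62.5 mm and 10.7 degrees, less where a joint would pass 70% of its speed; a pose out of reach is approached as far as the arm can. A call is refused whole if a number of a shift passes 0.0625 or a number of a turn 0.188, either way. A call with a gripper value outside its range is refused whole. OPENING is the opening, from 0 (shut) to 1 (fully open), set as the call begins (- or left out, the last holds). The fingers move at their own pace and stop on an object; FORCE is the grip in N (left out, the last holds). Time passes only in rows, so rows that do not move let the fingers close. It gives the time, the measured TCP pose, the force, the opening and the grip force at its end, in the units of the state.
- telemetry.read_state(): the state, without advancing time (a new reading comes with each control period).
- optics.get_image(name): name is "scene" or "top" or "wrist"; returns a dict with "img" (480x640x3 uint8, red, green, blue), "fx", "fy", "cx", "cy" (pixels), "origin" and "orientation" of the camera in the world. Camera axes: x right, y down, z forward; pixel columns grow to the right and rows downward; lengths in m; the calibration is good to about 2 mm. A picture is of the moment at which its call begins. There is no depth.
- job.close_job(): hands the job in; it is judged then, once.
The state is a dict: "time": time; "joint_positions": joint angles; "dq": joint speeds; "effort": joint torques, N m; "tool_pos": TCP position; "ee_rot": TCP orientation; "wrist_force": force on the tool from outside, world axes, zero at the start; "moment": the same for the moment, N m; "gripper_width": finger opening in m; "gripper_force": force on a finger pad.
Only numpy, scipy, OpenCV 4.12 (cv2) and the standard library are available. Lean on these libraries where they do the work, as an engineer would, in place of code of your own. Each camera call takes 0.05 s, during which the arm holds its last target. There are 200 camera calls.

## Working session

There is one attempt and no reset: what is moved stays moved. The work goes in short steps, Python scripts to look and compute and a shell command to move; the robot and the scene stay as the last step left them, time stands still between calls to the robot, and variables do not carry over. Pictures are saved under pics/ and viewed, at most 10 in all, crops included, and the job is handed in when it is done.

```bash
mkdir -p pics; ls; python3 - <<'E'
from station import telemetry, optics, job, manip
import cv2
s=telemetry.read_state()
print({k:s[k] for k in ('time','tool_pos','ee_rot','wrist_force','gripper_width')},manip.tip_reach)
for n in("scene","top"):
    d=optics.get_image(n);cv2.imwrite(f"pics/{n}0.png",d["img"][:,:,::-1])
    print(n,d["fx"],d["fy"],d["cx"],d["cy"],d["origin"],d["orientation"])
E
```

```text
pics
{'time': 0.0, 'tool_pos': array([0.2228596 , 0.50202428, 0.22502799]), 'ee_rot': array([-3.13926920e+00,  1.15900556e-04,  2.72386967e+00]), 'wrist_force': array([-0.68912671,  0.71576531, -0.25905679]), 'gripper_width': 0.08533406001507024} 0.025
scene 476.6770593823614 476.6770593823614 322.90678778605957 239.24978151018416 [-0.08869116 -0.9669578   0.56791884] [-1.99546677 -0.00441928 -0.45330716]
top 436.91317857032817 436.91317857032817 321.66676338801636 238.62003647647467 [0.25261098 0.00203346 0.96569701] [-2.95740354  0.01370688 -1.55547674]
```

View pics/top0.png

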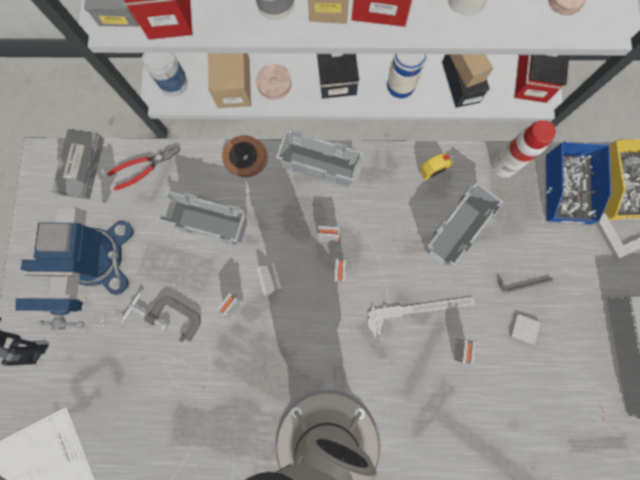

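View pics/scene0.png

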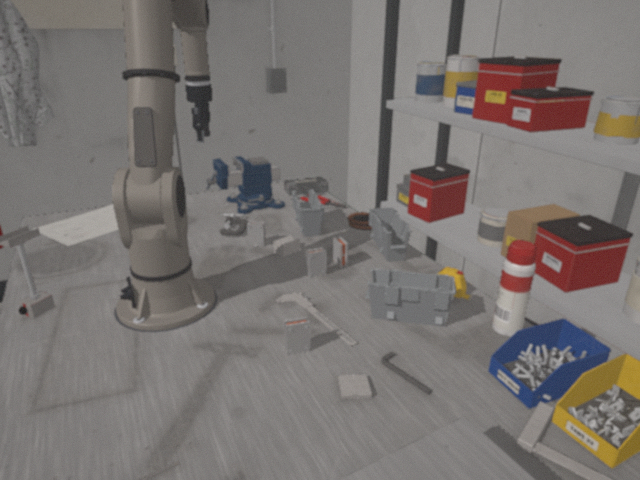

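```bash
python3 - <<'E'
import cv2,numpy as np
t=cv2.imread("pics/top0.png")
a=cv2.resize(t[125:325,155:355],(600,600),interpolation=cv2.INTER_CUBIC)
cv2.imwrite("pics/c1.png",a)
b=cv2.resize(t[125:270,355:510],None,fx=2.6,fy=2.6,interpolation=cv2.INTER_CUBIC)
s=cv2.imread("pics/scene0.png")
c=cv2.resize(s[170:370,220:460],(800-b.shape[1]+0,330),interpolation=cv2.INTER_CUBIC)
o=np.zeros((600,800,3),np.uint8);o[:b.shape[0],:b.shape[1]]=b;o[:330,b.shape[1]:]=c
cv2.imwrite("pics/c2.png",o)
E
```

```text
(no output)
```

View pics/c1.png

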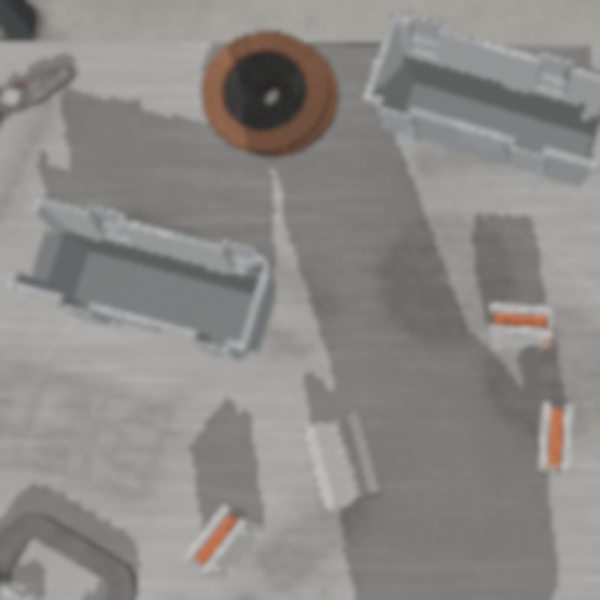

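View pics/c2.png

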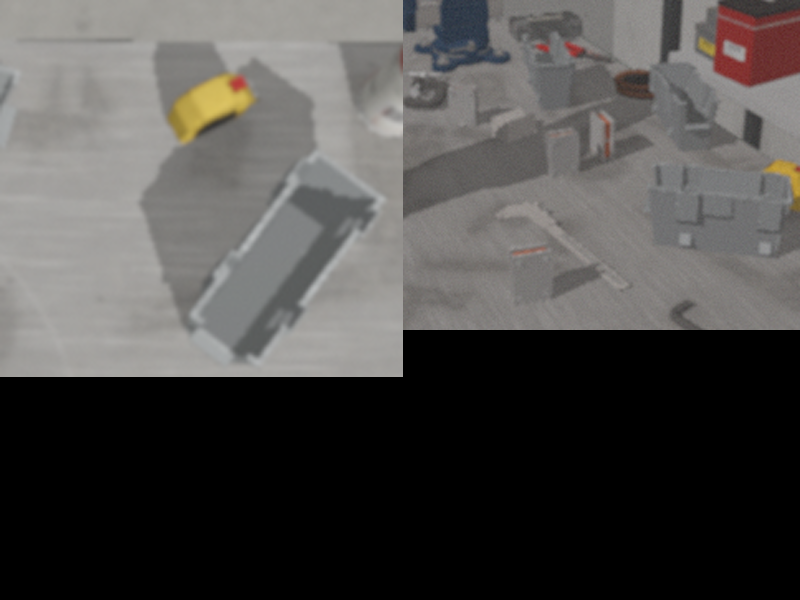

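```bash
cat > h.py <<'E'
import numpy as np,cv2
from scipy.spatial.transform import Rotation as R
from station import telemetry,optics
def cam(n):
    d=optics.get_image(n);d["R"]=R.from_euler("xyz",d["orientation"]).as_matrix();return d
def on(d,px,z):
    px=np.atleast_2d(px).astype(float)
    v=np.c_[(px[:,0]-d["cx"])/d["fx"],(px[:,1]-d["cy"])/d["fy"],np.ones(len(px))]@d["R"].T
    o=np.array(d["origin"]);return (o+v*((z-o[2])/v[:,2])[:,None])[:,:2]
def proj(d,P):
    q=(np.atleast_2d(P)-d["origin"])@d["R"];return np.c_[q[:,0]/q[:,2]*d["fx"]+d["cx"],q[:,1]/q[:,2]*d["fy"]+d["cy"]]
def plan(x,y,z,yaw):
    """print tool-frame shift/turn from the measured pose to a tool-down pose (yaw mod pi)"""
    s=telemetry.read_state();p=np.array(s["tool_pos"]);A=R.from_euler("xyz",s["ee_rot"])
    best=min((R.from_euler("xyz",[np.pi,0,yaw+k*np.pi]) for k in(0,1)),key=lambda b:(A.inv()*b).magnitude())
    print("t",round(s["time"],2),"pos",p.round(4),"rot",np.round(s["ee_rot"],3),"q7",round(s["joint_positions"][6],2),"W",np.round(s["wrist_force"],1),
     "\n dp(tool)",A.inv().apply(np.array([x,y,z])-p).round(4),"turn",(A.inv()*best).as_rotvec().round(3))
def orange(d):
    h=cv2.cvtColor(d["img"],cv2.COLOR_RGB2HSV);m=cv2.inRange(h,(2,110,120),(14,255,255))
    n,l,st,c=cv2.connectedComponentsWithStats(m);out=[]
    for i in range(1,n):
        if 15<st[i,4]<3000: out.append((cv2.minAreaRect(np.argwhere(l==i)[:,::-1].astype(np.float32)),st[i,4]))
    return out
E
python3 - <<'E'
from h import *
d=cam("top")
for r,a in orange(d):
    p=on(d,cv2.boxPoints(r),.066);c=p.mean(0);e=p[1]-p[0],p[2]-p[1];e=max(e,key=np.linalg.norm)
    print("mag",np.round(r[0]),a,c.round(3),np.linalg.norm(c).round(3),"long",np.linalg.norm(e).round(3),np.arctan2(e[1],e[0]).round(2))
for n,px in dict(mid=[(288,131),(279,158),(361,157),(355,183)],left=[(169,193),(160,219),(244,211),(238,242)],right=[(477,186),(501,202),(429,247),(454,263)]).items():
    p=on(d,px,.09);print(n,p.round(3).tolist(),p.mean(0).round(3))
E
```

```text
mag [243. 138.] 28 [0.642 0.194] 0.671 long 0.022 -1.3
mag [230. 156.] 192 [0.6   0.219] 0.639 long 0.078 -3.06
mag [260. 147.] 20 [0.622 0.155] 0.641 long 0.01 -0.94
mag [516. 153.] 30 [ 0.614 -0.4  ] 0.733 long 0.017 -0.89
mag [446. 157.] 22 [ 0.603 -0.249] 0.653 long 0.012 -1.08
mag [328. 231.] 44 [0.436 0.004] 0.437 long 0.034 -1.56
mag [340. 270.] 56 [ 0.356 -0.021] 0.356 long 0.035 -3.13
mag [227. 304.] 53 [0.281 0.209] 0.351 long 0.036 -0.63
mag [469. 352.] 61 [ 0.194 -0.279] 0.34 long 0.035 -0.14
mid [[0.649, 0.092], [0.588, 0.109], [0.592, -0.064], [0.534, -0.051]] [0.591 0.022]
left [[0.508, 0.337], [0.453, 0.351], [0.472, 0.178], [0.406, 0.187]] [0.46  0.263]
right [[0.531, -0.304], [0.497, -0.352], [0.401, -0.201], [0.369, -0.25]] [ 0.449 -0.277]
```

```bash
python3 -c "
from h import *
plan(.44,.02,.36,np.pi)"
```

```text
t 0.15 pos [0.2229 0.5022 0.2253] rot [-3.14   0.     2.724] q7 -0.03 W [ 0.3  0.3 -0.1] 
 dp(tool) [-0.394  -0.3529 -0.1341] turn [-0.002 -0.    -0.418]
```

```bash
python3 -m creep '[{"dp":[-0.036,-0.032,-0.02],"turn":[0,0,0]},{"dp":[-0.036,-0.032,-0.02],"turn":[0,0,0]},{"dp":[-0.036,-0.032,-0.02],"turn":[0,0,0]},{"dp":[-0.036,-0.032,-0.02],"turn":[0,0,0]},{"dp":[-0.036,-0.032,-0.02],"turn":[0,0,0]}]' 1 30
python3 -m creep '[{"dp":[-0.036,-0.032,-0.01],"turn":[0,0,0]},{"dp":[-0.036,-0.032,-0.01],"turn":[0,0,0]},{"dp":[-0.036,-0.032,-0.01],"turn":[0,0,0]},{"dp":[-0.036,-0.032,0],"turn":[0,0,0]},{"dp":[-0.036,-0.032,0],"turn":[0,0,0]}]'
python3 -m creep '[{"dp":[0,0,0],"turn":[0,0,-0.14]},{"dp":[0,0,0],"turn":[0,0,-0.14]},{"dp":[0,0,0],"turn":[0,0,-0.14]},{"dp":[0,0,0],"turn":[0,0,0]}]'
python3 - <<'E'
from h import *
plan(.44,.004,.36,np.pi)
d=cam("wrist");cv2.imwrite("pics/w1.png",d["img"][:,:,::-1]);print(d["fx"],np.round(d["origin"],3),np.round(d["orientation"],3))
E
```

```text
time: 0.78
tool_pos: [0.3231, 0.2817, 0.3265]
ee_rot: [-3.142, -0.0, 2.724]
wrist_force: [1.1, 0.1, 0.9]
gripper_width: 0.0856
gripper_force: 0.0
time: 1.4
tool_pos: [0.4227, 0.0627, 0.3561]
ee_rot: [3.141, 0.0, 2.724]
wrist_force: [0.7, 0.7, -0.3]
gripper_width: 0.0852
gripper_force: 0.0
time: 1.9
tool_pos: [0.4222, 0.0641, 0.3559]
ee_rot: [-3.142, -0.001, -3.141]
wrist_force: [-0.3, -0.0, -0.2]
gripper_width: 0.0857
gripper_force: 0.0
t 1.9 pos [0.4222 0.0641 0.3559] rot [-3.142e+00 -1.000e-03 -3.141e+00] q7 1.39 W [-0.3 -0.  -0.2] 
 dp(tool) [-0.0178 -0.0601 -0.0041] turn [-0.    -0.001  0.001]
382.6924905176868 [0.353 0.064 0.503] [ 2.87  -0.     1.572]
```

View pics/w1.png

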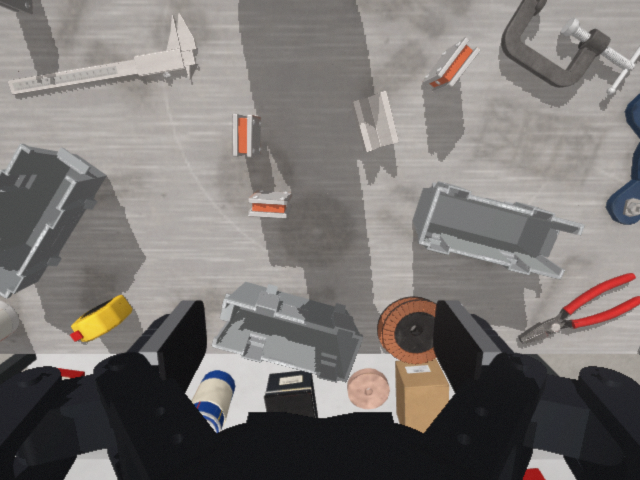

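```bash
python3 - <<'E'
from h import *
d=cam("wrist")
for r,a in orange(d):
    p=on(d,cv2.boxPoints(r),.064);c=p.mean(0);e=p[1]-p[0],p[2]-p[1];e=max(e,key=np.linalg.norm)
    if a>60: print("mag",np.round(r[0]),a,c.round(4),"long",np.linalg.norm(e).round(3),np.arctan2(e[1],e[0]).round(3))
plan(.44,.0,.2,np.pi)
cv2.imwrite("pics/w2.png",cv2.resize(d["img"][180:400,180:400,::-1],(600,600)))
E
```

```text
mag [455.  66.] 384 [0.284  0.2074] long 0.045 2.477
mag [242. 135.] 313 [ 0.3548 -0.0212] long 0.036 -0.051
mag [268. 207.] 243 [0.436  0.0048] long 0.037 1.508
mag [407. 330.] 1525 [0.596  0.1765] long 0.092 0.082
t 2.0 pos [0.4222 0.0642 0.3559] rot [-3.142 -0.    -3.141] q7 1.39 W [-0.5  1.   0.2] 
 dp(tool) [-0.0178 -0.0642  0.1559] turn [-0. -0.  0.]
```

View pics/w2.png

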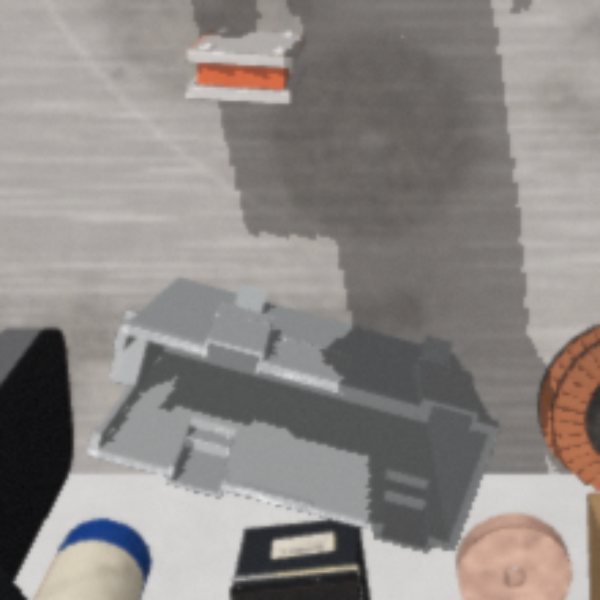

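```bash
python3 -m creep '[{"dp":[-0.0035,-0.0148,0.0515],"turn":[0,0,0]},{"dp":[-0.0035,-0.0148,0.0515],"turn":[0,0,0]},{"dp":[-0.0035,-0.0148,0.0515],"turn":[0,0,0]},{"dp":[-0.0035,-0.0148,0.0515],"turn":[0,0,0]},{"dp":[0,0,0],"turn":[0,0,0.06]}]' 1
python3 - <<'E'
from h import *
d=cam("wrist")
for r,a in orange(d):
    p=on(d,cv2.boxPoints(r),.064);c=p.mean(0);e=p[1]-p[0],p[2]-p[1];e=max(e,key=np.linalg.norm)
    if a>60: print("mag",np.round(r[0]),a,c.round(4),"long",np.linalg.norm(e).round(3),np.arctan2(e[1],e[0]).round(3))
plan(.436,.005,.056,3.08)
E
```

```text
time: 2.62
tool_pos: [0.4325, 0.0034, 0.1461]
ee_rot: [-3.139, -0.009, 3.078]
wrist_force: [-1.1, 0.3, -0.2]
gripper_width: 0.0853
gripper_force: 0.0
mag [268. 122.] 1152 [ 0.355  -0.0212] long 0.038 -0.053
mag [320. 254.] 767 [0.4358 0.004 ] long 0.037 1.509
mag [551. 471.] 695 [0.6148 0.1643] long 0.038 1.125
t 2.67 pos [0.4345 0.0042 0.1479] rot [-3.14  -0.005  3.077] q7 1.55 W [-0.1  0.2  1.5] 
 dp(tool) [-0.0019  0.0011  0.0919] turn [-0.002 -0.005 -0.003]
```

```bash
python3 -m creep '[{"dp":[0,0,0.032],"turn":[0,0,0]},{"dp":[0,0,0.032],"turn":[0,0,0]},{"dp":[0,0,0.028],"turn":[0,0,0]},{"dp":[0,0,0],"turn":[0,0,0]}]' 1
python3 -m creep '[{"dp":[0,0,0],"turn":[0,0,0]},{"dp":[0,0,0],"turn":[0,0,0]},{"dp":[0,0,0],"turn":[0,0,0]},{"dp":[0,0,0],"turn":[0,0,0]},{"dp":[0,0,0],"turn":[0,0,0]}]' 0 40
```

```text
time: 3.18
tool_pos: [0.4349, 0.0052, 0.0569]
ee_rot: [-3.141, -0.004, 3.084]
wrist_force: [0.2, -1.1, 0.5]
gripper_width: 0.085
gripper_force: 0.0
time: 3.8
tool_pos: [0.4403, 0.0065, 0.0611]
ee_rot: [3.138, 0.007, 3.083]
wrist_force: [-0.4, 3.1, 8.9]
gripper_width: 0.0001
gripper_force: 4.6
```

```bash
python3 - <<'E'
from h import *
d=cam("wrist");cv2.imwrite("pics/w3.png",d["img"][:,:,::-1]);plan(.436,.005,.056,3.08)
E
```

```text
t 3.85 pos [0.4402 0.0068 0.0609] rot [3.138 0.007 3.084] q7 1.65 W [ 1.4  2.9 10.1] 
 dp(tool) [ 0.0041 -0.002   0.0049] turn [0.004 0.007 0.004]
```

View pics/w3.png

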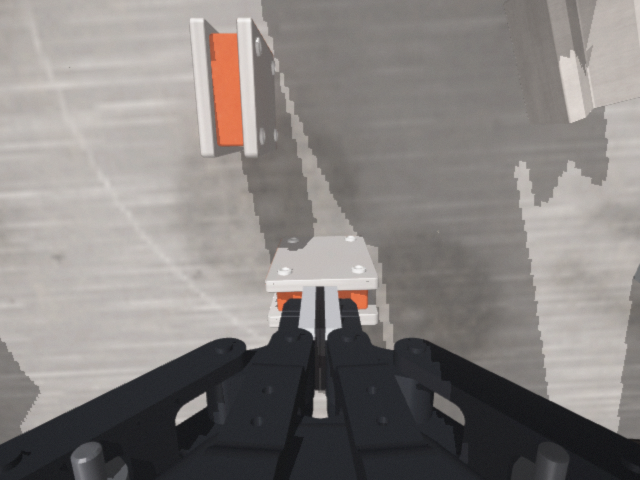

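```bash
python3 - <<'E'
from h import *
d=cam("wrist");s=telemetry.read_state();A=R.from_euler("xyz",s["ee_rot"]);p=s["tool_pos"]
for z in(0,.006,.025):print(z,(p+A.apply([0,0,z])).round(4),proj(d,p+A.apply([0,0,z])).round(0), "pad corners",proj(d,p+A.apply([[.011,0,z],[-.011,0,z]])).round(0).tolist())
c,q=np.cos(3.08),np.sin(3.08)
for z in(0,.066):
  print(z,proj(d,[[.436+c*a-q*b,.0045+q*a+c*b,z] for a in(-.011,.011) for b in(-.023,.023)]).round(0).tolist())
for a,b in (((267,285),(377,285)),((279,250),(367,240)),((190,20),(240,155))):
  print([on(d,[a,b],z).round(4).tolist() for z in(0,.066)])
e=cam("scene");cv2.imwrite("pics/s2.png",cv2.resize(e["img"][130:290,250:410,::-1],(600,600),interpolation=cv2.INTER_CUBIC))
E
```

```text
0 [0.4402 0.0069 0.0609] [[319. 304.]] pad corners [[319.0, 280.0], [319.0, 328.0]]
0.006 [0.4403 0.0069 0.0549] [[319. 298.]] pad corners [[319.0, 274.0], [319.0, 321.0]]
0.025 [0.4404 0.0069 0.0359] [[319. 282.]] pad corners [[319.0, 260.0], [319.0, 303.0]]
0 [[354.0, 269.0], [274.0, 269.0], [355.0, 232.0], [273.0, 232.0]]
0.066 [[368.0, 325.0], [256.0, 325.0], [370.0, 275.0], [254.0, 275.0]]
[[[0.4552, -0.0241], [0.459, 0.0401]], [[0.4283, -0.0131], [0.4308, 0.0308]]]
[[[0.4343, -0.0153], [0.4312, 0.0349]], [[0.414, -0.0071], [0.4119, 0.0272]]]
[[[0.3154, -0.0483], [0.3804, -0.0314]], [[0.3328, -0.0296], [0.3772, -0.0181]]]
```

View pics/s2.png

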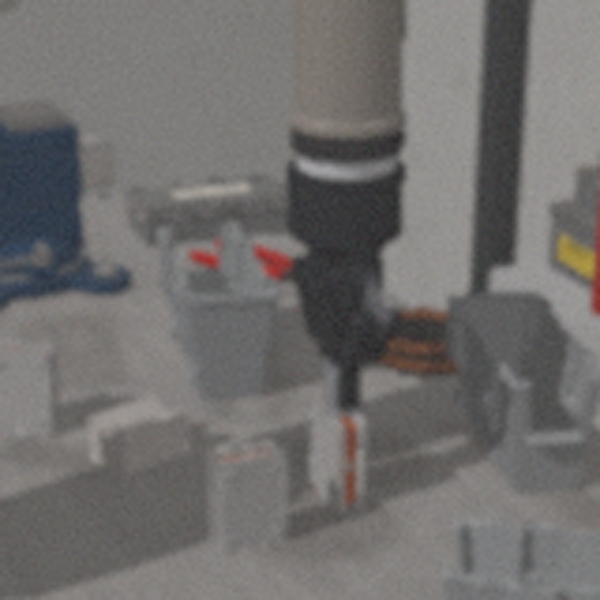

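```bash
python3 - <<'E'
from h import *
d=cam("wrist");s=telemetry.read_state();A=R.from_euler("xyz",s["ee_rot"]);p=s["tool_pos"]
print("open tips pred",[ (z,proj(d,p+A.apply([[.011,.0425,z],[-.011,.0425,z]])).round(0).tolist()) for z in(-.01,0,.012,.025)])
e=cam("scene")
def atx(px,x):
    v=e["R"]@[(px[0]-e["cx"])/e["fx"],(px[1]-e["cy"])/e["fy"],1];o=np.array(e["origin"]);return (o+v*(x-o[0])/v[0]).round(4)
k=160/600
for n,q in dict(tip=(348,410),magtop=(340,415),magbot=(350,507),edge_l=(313,405),edge_r=(368,415)).items():
    px=(250+q[0]*k,130+q[1]*k);print(n,np.round(px),"at x=.438",atx(px,.438),"z0",on(e,px,0).round(4))
print("pred tip",proj(e,p+A.apply([0,0,.025])).round(1),"magtop",proj(e,[.436,.008,.066]).round(1),"bot",proj(e,[.436,.008,0]).round(1))
E
```

```text
open tips pred [(-0.01, [[428.0, 289.0], [424.0, 340.0]]), (0, [[422.0, 280.0], [418.0, 328.0]]), (0.012, [[415.0, 270.0], [411.0, 315.0]]), (0.025, [[408.0, 260.0], [405.0, 303.0]])]
tip [343. 239.] at x=.438 [ 0.438  -0.0053  0.0727] z0 [[0.5153 0.1358]]
magtop [341. 241.] at x=.438 [0.438  0.0058 0.0644] z0 [[0.5054 0.1303]]
magbot [343. 265.] at x=.438 [ 0.438  -0.0114  0.0022] z0 [[ 0.44   -0.0078]]
edge_l [333. 238.] at x=.438 [0.438  0.0458 0.0556] z0 [[0.4952 0.1558]]
edge_r [348. 241.] at x=.438 [ 0.438  -0.0328  0.0803] z0 [[0.5248 0.121 ]]
pred tip [[341.1 250.4]] magtop [[339.6 239.9]] bot [[339.1 263. ]]
```

```bash
python3 -m creep '[{"dp":[0,0,-0.03],"turn":[0,0,0]},{"dp":[0,0,-0.03],"turn":[0,0,0]},{"dp":[0,0,-0.03],"turn":[0,0,0]},{"dp":[0,0,0],"turn":[0,0,0]},{"dp":[0,0,0],"turn":[0,0,0]}]' 1
python3 - <<'E'
from h import *
d=cam("wrist")
for r,a in orange(d):
    p=on(d,cv2.boxPoints(r),.064);c=p.mean(0);e=p[1]-p[0],p[2]-p[1];e=max(e,key=np.linalg.norm)
    if a>60: print("mag",np.round(r[0]),a,c.round(4),"long",np.linalg.norm(e).round(3),np.arctan2(e[1],e[0]).round(3))
plan(.436,.005,.022,3.08)
E
```

```text
time: 4.68
tool_pos: [0.4361, 0.0051, 0.1479]
ee_rot: [3.141, -0.0, 3.084]
wrist_force: [-0.9, -0.3, -0.4]
gripper_width: 0.0851
gripper_force: 0.0
mag [265. 114.] 1160 [ 0.3551 -0.0212] long 0.037 -0.054
mag [325. 249.] 787 [0.4374 0.0087] long 0.037 1.543
mag [549. 465.] 592 [0.6164 0.1677] long 0.033 1.304
t 4.72 pos [0.4357 0.0051 0.1474] rot [-3.142e+00 -2.000e-03  3.084e+00] q7 1.56 W [-1.1 -0.5 -0.4] 
 dp(tool) [-5.000e-04 -1.000e-04  1.254e-01] turn [-0.    -0.002  0.004]
```

```bash
python3 -m creep '[{"dp":[-0.0015,0.0035,0.04],"turn":[0,0,-0.03]},{"dp":[0,0,0.03],"turn":[0,0,0]},{"dp":[0,0,0.02],"turn":[0,0,0]},{"dp":[0,0,0],"turn":[0,0,0]}]' 1
python3 -m creep '[{"dp":[0,0,0.012],"turn":[0,0,0]},{"dp":[0,0,0.012],"turn":[0,0,0]},{"dp":[0,0,0.009],"turn":[0,0,0]},{"dp":[0,0,0],"turn":[0,0,0]}]'
python3 -m creep '[{"dp":[0,0,0],"turn":[0,0,0]},{"dp":[0,0,0],"turn":[0,0,0]},{"dp":[0,0,0],"turn":[0,0,0]},{"dp":[0,0,0],"turn":[0,0,0]},{"dp":[0,0,0],"turn":[0,0,0]}]' 0 40
```

```text
time: 5.22
tool_pos: [0.4355, 0.0081, 0.0559]
ee_rot: [-3.14, -0.006, 3.113]
wrist_force: [-0.9, 0.1, 0.1]
gripper_width: 0.0856
gripper_force: 0.0
time: 5.72
tool_pos: [0.4375, 0.0084, 0.0244]
ee_rot: [-3.141, -0.002, 3.114]
wrist_force: [-1.0, 0.1, 0.4]
gripper_width: 0.0856
gripper_force: 0.0
time: 6.35
tool_pos: [0.4388, 0.0084, 0.0256]
ee_rot: [3.141, 0.001, 3.114]
wrist_force: [-0.1, -0.7, 5.0]
gripper_width: 0.0456
gripper_force: 41.9
```

```bash
cat >> h.py <<'E'
import pickle
def snap(n,name):
    d=cam(n);pickle.dump(d,open(f"pics/{name}.pkl","wb"));s=telemetry.read_state();print(name,np.round(s["tool_pos"],4),np.round(s["ee_rot"],3),s["gripper_width"])
E
python3 -m creep '[{"dp":[0,0,-0.06],"turn":[0,0,0]},{"dp":[0,0,-0.06],"turn":[0,0,0]},{"dp":[0,0,-0.05],"turn":[0,0,0]},{"dp":[-0.025,0.007,-0.05],"turn":[0,0,-0.013]},{"dp":[-0.025,0.007,-0.05],"turn":[0,0,-0.013]}]' 0 40
python3 -m creep '[{"dp":[0,0,0],"turn":[0,0,0]},{"dp":[0,0,0],"turn":[0,0,0]}]'
python3 -c "from h import *;snap('wrist','M')"
python3 -m creep '[{"dp":[0.024,0.048,0],"turn":[0,0,0]},{"dp":[0.024,0.048,0],"turn":[0,0,0]},{"dp":[0.024,0.048,0],"turn":[0,0,0]},{"dp":[0.024,0.048,0],"turn":[0,0,0]},{"dp":[0.024,0.048,0],"turn":[0,0,0]}]'
python3 -m creep '[{"dp":[0,0,0],"turn":[0,0,0]},{"dp":[0,0,0],"turn":[0,0,0]}]'
python3 -c "from h import *;snap('wrist','L')"
python3 -m creep '[{"dp":[0.001,-0.055,0],"turn":[0,0,0]},{"dp":[0.001,-0.055,0],"turn":[0,0,0]},{"dp":[0.001,-0.055,0],"turn":[0,0,0]},{"dp":[0.001,-0.055,0],"turn":[0,0,0]},{"dp":[0.001,-0.055,0],"turn":[0,0,0]}]'
python3 -m creep '[{"dp":[0.001,-0.055,0],"turn":[0,0,0]},{"dp":[0.001,-0.055,0],"turn":[0,0,0]},{"dp":[0.001,-0.055,0],"turn":[0,0,0]},{"dp":[0.001,-0.055,0],"turn":[0,0,0]},{"dp":[0.001,-0.055,0],"turn":[0,0,0]}]'
python3 -m creep '[{"dp":[0,0,0],"turn":[0,0,0]},{"dp":[0,0,0],"turn":[0,0,0]}]'
python3 - <<'E'
from h import *
snap('wrist','R')
o=np.zeros((600,800,3),np.uint8)
# project expected centres, crop 210x157 scaled ~1.9
for i,(n,c) in enumerate(dict(M=(.591,.022),L=(.46,.263),R=(.449,-.277)).items()):
    d=pickle.load(open(f"pics/{n}.pkl","rb"));p=proj(d,[*c,.09])[0];w,h=(250,187)
    x0=int(np.clip(p[0]-w/2,0,640-w));y0=int(np.clip(p[1]-h/2,0,480-h))
    t=cv2.resize(d["img"][y0:y0+h,x0:x0+w],(400,300),interpolation=cv2.INTER_CUBIC)
    o[(i//2)*300:(i//2)*300+300,(i%2)*400:(i%2)*400+400]=t;print(n,"centre px",p.round(),"crop",x0,y0)
cv2.imwrite("pics/mont.png",o[:,:,::-1])
E
```

```text
time: 6.98
tool_pos: [0.488, 0.0217, 0.2959]
ee_rot: [3.141, -0.002, 3.14]
wrist_force: [0.7, 0.2, -2.4]
gripper_width: 0.0453
gripper_force: 43.0
time: 7.22
tool_pos: [0.4868, 0.0212, 0.2931]
ee_rot: [-3.141, -0.005, 3.14]
wrist_force: [-0.1, -0.4, -3.2]
gripper_width: 0.0457
gripper_force: 43.1
M [0.4864 0.0211 0.2927] [-3.141 -0.006  3.139] 0.045398587697561124
time: 7.9
tool_pos: [0.3664, 0.2616, 0.293]
ee_rot: [-3.139, -0.003, 3.139]
wrist_force: [0.6, -0.1, -2.7]
gripper_width: 0.0458
gripper_force: 42.9
time: 8.15
tool_pos: [0.368, 0.26, 0.2934]
ee_rot: [-3.138, -0.003, 3.14]
wrist_force: [0.4, -0.8, -1.7]
gripper_width: 0.0453
gripper_force: 43.0
L [0.3687 0.2596 0.2938] [-3.139e+00 -2.000e-03  3.138e+00] 0.04522944284832844
time: 8.82
tool_pos: [0.3626, -0.017, 0.2946]
ee_rot: [3.141, -0.0, 3.136]
wrist_force: [1.7, 0.2, -1.9]
gripper_width: 0.0454
gripper_force: 43.1
time: 9.45
tool_pos: [0.3562, -0.2908, 0.2953]
ee_rot: [3.14, 0.002, 3.138]
wrist_force: [0.6, 0.5, -2.3]
gripper_width: 0.0454
gripper_force: 43.1
time: 9.7
tool_pos: [0.3567, -0.2888, 0.2945]
ee_rot: [3.14, -0.001, 3.136]
wrist_force: [0.8, 0.5, -2.3]
gripper_width: 0.0458
gripper_force: 43.2
R [ 0.3573 -0.2879  0.2947] [ 3.14  -0.     3.139] 0.04542730231146668
M centre px [320. 314.] crop 195 220
L centre px [323. 302.] crop 197 208
R centre px [331. 301.] crop 205 207
```

View pics/mont.png

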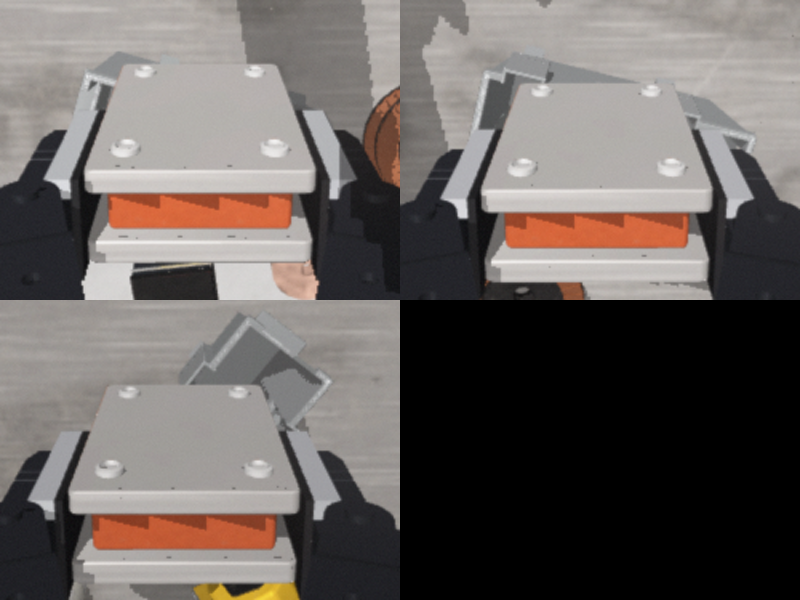

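```bash
python3 - <<'E'
from h import *
d=dict(pickle.load(open("pics/M.pkl","rb")));d["origin"]=np.array([.353,.064,.503]);d["R"]=R.from_euler("xyz",[2.87,0,1.572]).as_matrix()
q=np.array([(128,325),(497,428),(93,452),(452,548)])/2.727+180
p=on(d,q,.09);print(p.round(4).tolist(),p.mean(0).round(4))
v=p[1]+p[3]-p[0]-p[2];print("len",np.linalg.norm(p[1]-p[0]),np.linalg.norm(p[3]-p[2]),np.linalg.norm(p[2]-p[0]),"ang",np.arctan2(v[1],v[0]))
c=p.mean(0);plan(c[0],c[1],.2,np.arctan2(v[1],v[0])+np.pi/2)
E
```

```text
[[0.5396, -0.0443], [0.5887, 0.1156], [0.6009, -0.0637], [0.6501, 0.097]] [0.5948 0.0262]
len 0.1672815157047384 0.16804954326878935 0.06431938737251919 ang 1.2731087342809726
t 9.75 pos [ 0.3573 -0.2879  0.2947] rot [ 3.14  -0.     3.139] q7 2.38 W [-0.4  0.3 -1.7] 
 dp(tool) [-0.2367  0.3144  0.0952] turn [ 0.002 -0.001  0.295]
```

```bash
python3 - <<'E'
from h import *
w=dict(pickle.load(open("pics/M.pkl","rb")));w["origin"]=np.array([.353,.064,.503]);w["R"]=R.from_euler("xyz",[2.87,0,1.572]).as_matrix()
t=cam("top")
for z in np.arange(0,.5,.05): print(round(z,2),"lower top/w1",on(t,(330,120),z)[0,0].round(3),on(w,(320,355),z)[0,0].round(3),"upper",on(t,(330,52),z)[0,0].round(3))
E
python3 -m creep '[{"dp":[-0.0395,0.0485,0],"turn":[0,0,0]},{"dp":[-0.0395,0.0485,0],"turn":[0,0,0]},{"dp":[-0.0395,0.0485,0],"turn":[0,0,0]}]'
```

```text
0.0 lower top/w1 0.718 0.67 upper 0.896
0.05 lower top/w1 0.694 0.639 upper 0.863
0.1 lower top/w1 0.67 0.607 upper 0.829
0.15 lower top/w1 0.646 0.576 upper 0.796
0.2 lower top/w1 0.622 0.544 upper 0.763
0.25 lower top/w1 0.598 0.513 upper 0.73
0.3 lower top/w1 0.574 0.481 upper 0.696
0.35 lower top/w1 0.549 0.449 upper 0.663
0.4 lower top/w1 0.525 0.418 upper 0.63
0.45 lower top/w1 0.501 0.386 upper 0.596
time: 10.18
tool_pos: [0.4777, -0.1398, 0.2958]
ee_rot: [3.139, 0.003, -3.14]
wrist_force: [-0.0, -0.2, -2.4]
gripper_width: 0.0454
gripper_force: 43.3
```

```bash
python3 -m creep '[{"dp":[-0.039,0.055,0.01],"turn":[0,0,0]},{"dp":[-0.039,0.055,0.02],"turn":[0,0,0]},{"dp":[-0.039,0.055,0.02],"turn":[0,0,0]},{"dp":[0,0,0],"turn":[0,0,0.15]},{"dp":[0,0,0],"turn":[0,0,0.15]}]'
python3 -m creep '[{"dp":[0,0,0],"turn":[0,0,0]},{"dp":[0,0,0],"turn":[0,0,0]}]'
python3 - <<'E'
from h import *
plan(.594,.025,.15,2.835);plan(.594,.025,.0295,2.835)
E
```

```text
time: 10.8
tool_pos: [0.5816, 0.0081, 0.2499]
ee_rot: [3.141, -0.002, 2.841]
wrist_force: [0.7, -0.4, -2.3]
gripper_width: 0.0454
gripper_force: 43.4
time: 11.05
tool_pos: [0.5817, 0.0059, 0.2507]
ee_rot: [3.14, -0.0, 2.844]
wrist_force: [-0.0, -0.1, -2.3]
gripper_width: 0.0452
gripper_force: 43.4
t 11.05 pos [0.5817 0.0059 0.2507] rot [ 3.14  -0.     2.844] q7 1.6 W [-0.  -0.1 -2.3] 
 dp(tool) [-0.0062  0.0218  0.1008] turn [ 0.002 -0.     0.009]
t 11.05 pos [0.5817 0.0059 0.2507] rot [ 3.14  -0.     2.844] q7 1.6 W [-0.  -0.1 -2.3] 
 dp(tool) [-0.0062  0.0216  0.2213] turn [ 0.002 -0.     0.009]
```

```bash
python3 -m creep '[{"dp":[-0.0062,0.0216,0.04],"turn":[0,0,0]},{"dp":[0,0,0.05],"turn":[0,0,0]},{"dp":[0,0,0.05],"turn":[0,0,0]},{"dp":[0,0,0.03],"turn":[0,0,0]},{"dp":[0,0,0],"turn":[0,0,0]}]'
python3 -m creep '[{"dp":[0,0,0.02],"turn":[0,0,0]},{"dp":[0,0,0.015],"turn":[0,0,0]},{"dp":[0,0,0.01],"turn":[0,0,0]},{"dp":[0,0,0.005],"turn":[0,0,0]},{"dp":[0,0,0],"turn":[0,0,0]}]'
```

```text
time: 11.68
tool_pos: [0.5919, 0.0247, 0.078]
ee_rot: [-3.141, -0.006, 2.842]
wrist_force: [-0.4, -0.3, -2.3]
gripper_width: 0.0456
gripper_force: 43.3
time: 12.3
tool_pos: [0.5942, 0.0235, 0.0302]
ee_rot: [-3.141, -0.0, 2.84]
wrist_force: [-0.1, 0.8, -3.2]
gripper_width: 0.0455
gripper_force: 43.5
```

```bash
python3 -m creep '[{"dp":[0,0,0.002],"turn":[0,0,0]},{"dp":[0,0,0],"turn":[0,0,0]}]'
python3 -m creep '[{"dp":[0,0,0],"turn":[0,0,0]},{"dp":[0,0,0],"turn":[0,0,0]},{"dp":[0,0,0],"turn":[0,0,0]},{"dp":[0,0,0],"turn":[0,0,0]}]' 1
python3 -m creep '[{"dp":[0,0,-0.03],"turn":[0,0,0]},{"dp":[0,0,-0.05],"turn":[0,0,0]},{"dp":[0,0,-0.06],"turn":[0,0,0]},{"dp":[0,0,-0.06],"turn":[0,0,0]},{"dp":[0,0,-0.06],"turn":[0,0,0]}]' 1
python3 -m creep '[{"dp":[0,0,0],"turn":[0,0,0]},{"dp":[0,0,0],"turn":[0,0,0]}]'
python3 - <<'E'
from h import *
snap('wrist','M')
plan(.62,.02,.3,np.pi)
d=pickle.load(open("pics/M.pkl","rb"));print(d["origin"],d["orientation"],[proj(d,[*c,.09]).round(0) for c in((.594,.025),(.46,.263),(.449,-.277))])
E
```

```text
time: 12.55
tool_pos: [0.5946, 0.0235, 0.0287]
ee_rot: [3.141, 0.001, 2.84]
wrist_force: [-0.3, 0.5, -2.3]
gripper_width: 0.0453
gripper_force: 43.5
time: 13.05
tool_pos: [0.5944, 0.0235, 0.0285]
ee_rot: [3.141, 0.0, 2.84]
wrist_force: [-0.7, -1.3, 0.3]
gripper_width: 0.0854
gripper_force: 0.0
time: 13.68
tool_pos: [0.594, 0.0236, 0.2905]
ee_rot: [3.141, 0.0, 2.84]
wrist_force: [2.3, 0.2, 0.5]
gripper_width: 0.0852
gripper_force: 0.0
time: 13.92
tool_pos: [0.5941, 0.0236, 0.288]
ee_rot: [3.141, -0.001, 2.84]
wrist_force: [1.1, 0.7, -1.2]
gripper_width: 0.0853
gripper_force: 0.0
M [0.5936 0.0239 0.287 ] [-3.141e+00 -2.000e-03  2.840e+00] 0.08532493300707097
t 13.97 pos [0.5936 0.0239 0.287 ] rot [-3.141e+00 -2.000e-03  2.840e+00] q7 1.55 W [-0.4  0.  -0.3] 
 dp(tool) [-0.0264  0.0041 -0.0131] turn [ 0.    -0.002 -0.302]
[0.52832811 0.04413422 0.43560218] [ 2.87043417e+00 -8.85922143e-04  1.27004054e+00] [array([[321., 211.]]), array([[561., -39.]]), array([[-55., 157.]])]
```

```bash
python3 -m creep '[{"dp":[0.04,0.0376,0],"turn":[0,0,0]},{"dp":[0.04,0.0376,0],"turn":[0,0,0]},{"dp":[0.04,0.0376,0],"turn":[0,0,0]},{"dp":[0.04,0.0376,0],"turn":[0,0,0]},{"dp":[0.04,0.0376,0],"turn":[0,0,0]}]'
python3 -m creep '[{"dp":[0,0,0],"turn":[0,0,0]},{"dp":[0,0,0],"turn":[0,0,0]}]'
python3 -c "from h import *;snap('wrist','L')"
python3 -m creep '[{"dp":[-0.02,-0.052,0],"turn":[0,0,0]},{"dp":[-0.02,-0.052,0],"turn":[0,0,0]},{"dp":[-0.02,-0.052,0],"turn":[0,0,0]},{"dp":[-0.02,-0.052,0],"turn":[0,0,0]},{"dp":[-0.02,-0.052,0],"turn":[0,0,0]}]'
python3 -m creep '[{"dp":[-0.02,-0.052,0],"turn":[0,0,0]},{"dp":[-0.02,-0.052,0],"turn":[0,0,0]},{"dp":[-0.02,-0.052,0],"turn":[0,0,0]},{"dp":[-0.02,-0.052,0],"turn":[0,0,0]},{"dp":[-0.02,-0.052,0],"turn":[0,0,0]}]'
python3 -m creep '[{"dp":[0,0,0],"turn":[0,0,0]},{"dp":[0,0,0],"turn":[0,0,0]}]'
python3 - <<'E'
from h import *
snap('wrist','R')
o=np.zeros((600,800,3),np.uint8)
for i,(n,c) in enumerate(dict(M=(.594,.025),L=(.46,.263),R=(.449,-.277)).items()):
    d=pickle.load(open(f"pics/{n}.pkl","rb"));p=proj(d,[*c,.09])[0];w,h=(266,200)
    x0=int(np.clip(p[0]-w/2,0,640-w));y0=int(np.clip(p[1]-h/2,0,480-h))
    t=cv2.resize(d["img"][y0:y0+h,x0:x0+w],(400,300),interpolation=cv2.INTER_CUBIC)
    o[(i//2)*300:(i//2)*300+300,(i%2)*400:(i%2)*400+400]=t;print(n,"centre px",p.round(),"crop",x0,y0)
cv2.imwrite("pics/mont2.png",o[:,:,::-1])
E
```

```text
time: 14.6
tool_pos: [0.4569, 0.264, 0.2865]
ee_rot: [-3.139, -0.002, 2.84]
wrist_force: [1.1, 0.5, 0.2]
gripper_width: 0.0853
gripper_force: 0.0
time: 14.85
tool_pos: [0.4585, 0.2619, 0.287]
ee_rot: [-3.139, -0.001, 2.84]
wrist_force: [0.1, -2.1, 0.6]
gripper_width: 0.0857
gripper_force: 0.0
L [0.4592 0.2608 0.2875] [-3.139 -0.     2.838] 0.0853410664678262
time: 15.52
tool_pos: [0.4768, -0.0195, 0.2883]
ee_rot: [3.141, 0.0, 2.836]
wrist_force: [0.3, -0.2, 0.5]
gripper_width: 0.0856
gripper_force: 0.0
time: 16.15
tool_pos: [0.4942, -0.2972, 0.2881]
ee_rot: [-3.142, -0.0, 2.836]
wrist_force: [1.0, -0.1, -0.1]
gripper_width: 0.0852
gripper_force: 0.0
time: 16.4
tool_pos: [0.4943, -0.2949, 0.288]
ee_rot: [3.141, -0.001, 2.836]
wrist_force: [0.6, 0.3, -0.1]
gripper_width: 0.0853
gripper_force: 0.0
R [ 0.4953 -0.2933  0.2881] [ 3.141 -0.     2.839] 0.08559930360127604
M centre px [321. 211.] crop 187 111
L centre px [322. 213.] crop 188 113
R centre px [323. 158.] crop 190 57
```

View pics/mont2.png

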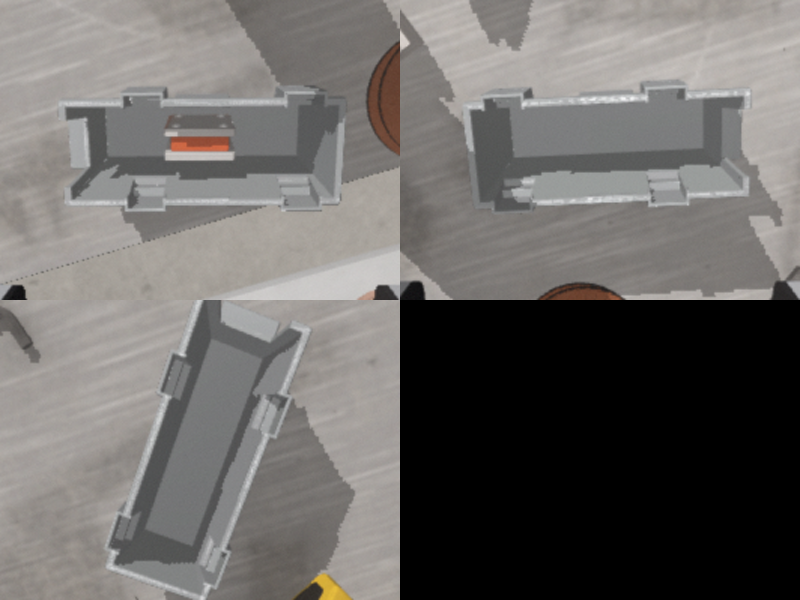

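```bash
python3 - <<'E'
from h import *
k=266/400
def rep(n,q,x0,y0):
    d=pickle.load(open(f"pics/{n}.pkl","rb"));return on(d,np.array(q)*k+[x0,y0],.09)
# order: back-a, back-b, front-a, front-b (a,b = the two long rims)
M=rep("M",[(345,100),(341,207),(58,104),(66,202)],187,111)
L=rep("L",[(66,104),(72,208),(350,92),(347,192)],188,113)
Rr=rep("R",[(108,268),(209,297),(0,0),(309,28)],190,57)
l=rep("R",[(200,0)],190,57)[0];v=l-Rr[0];v/=np.linalg.norm(v);Rr[2]=Rr[0]+v*np.linalg.norm(Rr[3]-Rr[1])
for n,p in(("M",M),("L",L),("R",Rr)):
    v=p[0]+p[1]-p[2]-p[3]
    print(n,"c",p.mean(0).round(4),"xdir",np.arctan2(v[1],v[0]).round(4),"sides",[np.arctan2(*(p[i]-p[i+2])[::-1]).round(3) for i in(0,1)],"len",np.linalg.norm(p[:2]-p[2:],axis=1).round(4),"wid",np.linalg.norm(p[::2]-p[1::2],axis=1).round(4))
E
```

```text
M c [0.5965 0.0253] xdir 1.2673 sides [np.float64(1.284), np.float64(1.251)] len [0.1713 0.1723] wid [0.0666 0.061 ]
L c [0.461  0.2674] xdir -1.8194 sides [np.float64(-1.829), np.float64(-1.81)] len [0.169  0.1719] wid [0.0649 0.0616]
R c [ 0.4517 -0.2752] xdir -0.6505 sides [np.float64(-0.661), np.float64(-0.64)] len [0.1663 0.1663] wid [0.0656 0.062 ]
```

```bash
python3 -m creep '[{"dp":[0,0,0.01],"turn":[0,0,0.175]},{"dp":[0,0,0.01],"turn":[0,0,0.175]},{"dp":[0.022,-0.006,0.04],"turn":[0,0,0]},{"dp":[0.022,-0.006,0.04],"turn":[0,0,0]},{"dp":[0,0,0],"turn":[0,0,0]}]' 1 30
python3 -m creep '[{"dp":[0,0,0],"turn":[0,0,0]},{"dp":[0,0,0],"turn":[0,0,0]}]'
python3 -c "
from h import *
plan(.4515,-.275,.12,2.491);snap('wrist','R2')
d=pickle.load(open('pics/R2.pkl','rb'))
# rim-edge profile across the back/front ends along the two long rims
g=cv2.cvtColor(d['img'],cv2.COLOR_RGB2GRAY).astype(np.float32)
c=np.array([.4515,-.275]);u=np.array([np.cos(-.65),np.sin(-.65)]);w=np.array([-u[1],u[0]])
for o in(-.0305,-.024,.024,.0305):
  for sg in(-1,1):
    t=np.arange(.072,.100,.002);P=c+sg*t[:,None]*u+o*w;q=proj(d,np.c_[P,np.full(len(t),.09)]).astype(np.float32)
    print(o,sg,q[0].round(),cv2.remap(g,q[:,:1],q[:,1:],1).ravel().astype(int))
"
```

```text
time: 17.08
tool_pos: [0.4501, -0.2712, 0.1847]
ee_rot: [3.139, -0.011, 2.491]
wrist_force: [1.3, 0.2, 1.2]
gripper_width: 0.085
gripper_force: 0.0
time: 17.32
tool_pos: [0.4559, -0.2773, 0.1907]
ee_rot: [-3.141, 0.005, 2.492]
wrist_force: [-0.2, -0.9, -0.1]
gripper_width: 0.0851
gripper_force: 0.0
t 17.32 pos [ 0.4559 -0.2773  0.1907] rot [-3.141  0.005  2.492] q7 1.88 W [-0.2 -0.9 -0.1] 
 dp(tool) [ 0.0053 -0.0008  0.0707] turn [-0.     0.005  0.001]
R2 [ 0.4555 -0.2774  0.1905] [-3.141  0.005  2.492] 0.08552482717444088
-0.0305 -1 [269. 119.] [159 160 163 165 164 184 185 156 160 157 160 166 162 160 165]
-0.0305 1 [276. 329.] [123 163 112 105 109 153 211 170 135 137 135 132 136 137 143]
-0.024 -1 [280. 119.] [ 84  84  84  96  99 165 202 157 167 174 165 158 157 162 157]
-0.024 1 [285. 329.] [ 78  78  79 107 128 145 204 174 131 134 138 141 148 144 139]
0.024 -1 [357. 120.] [128  91  84  90  98 182 192 154 165 162 158 157 157 155 157]
0.024 1 [352. 329.] [129 129 128 127 129 139 179 165 169 166 159 157 159 163 161]
0.0305 -1 [368. 120.] [177 171 176 173 170 178 181 145 153 154 160 163 153 156 154]
0.0305 1 [361. 329.] [121 160 167 161 157 158 163 143 106 107 129 158 159 159 160]
```

```bash
python3 - <<'E'
from h import *
def prof(n,c,a,z=.09):
    d=pickle.load(open(f'pics/{n}.pkl','rb'));g=cv2.cvtColor(d['img'],cv2.COLOR_RGB2GRAY).astype(np.float32)
    c=np.array(c);u=np.array([np.cos(a),np.sin(a)]);w=np.array([-u[1],u[0]])
    def line(P):q=proj(d,np.c_[P,np.full(len(P),z)]).astype(np.float32);return cv2.remap(g,q[:,:1],q[:,1:],1).ravel().astype(int)
    print(n,"ends from .076 step .002 (o,sign)")
    for o in(-.031,-.027,.027,.031):
        for s in(-1,1):t=np.arange(.076,.1,.002);print(o,s,line(c+s*t[:,None]*u+o*w))
    print("sides from .024 step .0015 (along,sign)")
    for o in(-.065,-.015,.0,.04,.076):
        for s in(-1,1):t=np.arange(.024,.042,.0015);print(o,s,line(c+o*u+s*t[:,None]*w))
prof("M",(.5965,.0253),1.267);prof("L",(.461,.2674),-1.819)
E
```

```text
M ends from .076 step .002 (o,sign)
-0.031 -1 [190 194 193 196 177 176 151 145 142 140 141 143 150]
-0.031 1 [147 147 144 144 144 160 166 166 164 165 168 167 165]
-0.027 -1 [141 131  91 127 168 160 147 145 145 147 147 148 149]
-0.027 1 [153 152 151 161 173 125 163 164 164 164 165 167 168]
0.027 -1 [ 86  87  86 105 166 166 165 173 173 172 171 167 164]
0.027 1 [ 89  88  89 110 114 108 118 122 125 125 122  90  72]
0.031 -1 [199 195 194 197 184 185 167 163 161 161 163 163 162]
0.031 1 [110 109 108 113 115 112 117 119 113 115 113  61  77]
sides from .024 step .0015 (along,sign)
-0.065 -1 [146 147 148 157 198 198 158 164 165 168 165 164 163]
-0.065 1 [ 85  84  84 109 176 186 168 165 176 167 162 165 163]
-0.015 -1 [148 147 145 173 197 170 119 117 116 114 115 116 119]
-0.015 1 [130 120 119 119 158 182 181 145 141 148 157 165 166]
0.0 -1 [149 146 146 182 194 168 118 115 119 121 120 120 126]
0.0 1 [103 115 118 119 159 184 175 144 140 152 158 155 152]
0.04 -1 [148 146 150 172 192 169 156 163 161 164 166 166 166]
0.04 1 [117 118 117 117 140 177 182 157 153 152 146 141 141]
0.076 -1 [148 147 153 
[... 605 characters left out ...]
 126 120 123 121 121 123 123 124 120]
sides from .024 step .0015 (along,sign)
-0.065 -1 [ 98 100 100 125 194 202 179 173 176 179 181 181 181]
-0.065 1 [156 155 154 162 184 179 162 127 122 125 127 126 128]
-0.015 -1 [126 127 127 135 220 225 181 149 163 178 179 188 187]
-0.015 1 [154 155 153 161 185 179 143 119 116 117 121 122 120]
0.0 -1 [127 127 125 148 202 210 183 150 159 176 179 177 177]
0.0 1 [155 155 153 171 201 194 167 129 127 128 129 124 119]
0.04 -1 [124 125 126 132 181 186 181 167 171 173 173 173 175]
0.04 1 [155 154 153 158 194 200 151 123 123 123 120 119 119]
0.076 -1 [ 88  89  88 101 190 196 183 169 175 172 168 168 173]
0.076 1 [ 90  88  89  99 122 126 120 117 120 123 123 125 125]
```

```bash
python3 -m creep '[{"dp":[0.004,-0.001,0.035],"turn":[0,0,0]},{"dp":[0,0,0.035],"turn":[0,0,0]},{"dp":[0,0,0.03],"turn":[0,0,0]},{"dp":[0,0,0],"turn":[0,0,0]},{"dp":[0,0,0],"turn":[0,0,0]}]' 1 40
python3 -c "from h import *;plan(.452,-.2753,.045,2.491)"
```

```text
time: 18.0
tool_pos: [0.4508, -0.276, 0.09]
ee_rot: [-3.141, 0.003, 2.49]
wrist_force: [0.3, 0.4, 0.5]
gripper_width: 0.0854
gripper_force: 0.0
t 18.0 pos [ 0.4508 -0.276   0.09  ] rot [-3.141e+00  3.000e-03  2.490e+00] q7 1.97 W [0.3 0.4 0.5] 
 dp(tool) [-0.0004  0.0013  0.045 ] turn [-0.     0.003 -0.001]
```

```bash
python3 -m creep '[{"dp":[0,0.001,0.02],"turn":[0,0,0]},{"dp":[0,0,0.015],"turn":[0,0,0]},{"dp":[0,0,0.009],"turn":[0,0,0]},{"dp":[0,0,0],"turn":[0,0,0]}]' 1 50
python3 -m creep '[{"dp":[0,0,0],"turn":[0,0,0]},{"dp":[0,0,0],"turn":[0,0,0]},{"dp":[0,0,0],"turn":[0,0,0]},{"dp":[0,0,0],"turn":[0,0,0]}]' 0 50
```

```text
time: 18.5
tool_pos: [0.4495, -0.2734, 0.0434]
ee_rot: [-3.141, -0.002, 2.49]
wrist_force: [0.4, 0.3, 0.8]
gripper_width: 0.0856
gripper_force: 0.0
time: 19.0
tool_pos: [0.4504, -0.2746, 0.045]
ee_rot: [-3.141, 0.001, 2.49]
wrist_force: [0.2, -1.7, 3.7]
gripper_width: 0.0666
gripper_force: 56.5
```

```bash
python3 -m creep '[{"dp":[0,0,-0.03],"turn":[0,0,0]},{"dp":[0,0,-0.05],"turn":[0,0,0]},{"dp":[0,0,-0.05],"turn":[0,0,0]},{"dp":[0,0,-0.05],"turn":[0,0,0]},{"dp":[0,0,-0.03],"turn":[0,0,0]}]' 
python3 -m creep '[{"dp":[0.0111,0.0545,0],"turn":[0,0,0]},{"dp":[0.0111,0.0545,0],"turn":[0,0,0]},{"dp":[0.0111,0.0545,0],"turn":[0,0,0]},{"dp":[0.0111,0.0545,0],"turn":[0,0,0]},{"dp":[0.0111,0.0545,0],"turn":[0,0,0]}]'
python3 -m creep '[{"dp":[0.0111,0.0545,0],"turn":[0,0,0]},{"dp":[0,0,0],"turn":[0,0,0.1735]},{"dp":[0,0,0],"turn":[0,0,0.1735]},{"dp":[0,0,0],"turn":[0,0,0.1735]},{"dp":[0,0,0],"turn":[0,0,0.1735]}]'
python3 -m creep '[{"dp":[0,0,0],"turn":[0,0,0.1735]},{"dp":[0,0,0],"turn":[0,0,0.1735]},{"dp":[0,0,0],"turn":[0,0,0.1735]},{"dp":[0,0,0],"turn":[0,0,0]},{"dp":[0,0,0],"turn":[0,0,0]}]'
python3 -c "from h import *;plan(.5959,.0262,.16,1.276)"
```

```text
time: 19.62
tool_pos: [0.4505, -0.2738, 0.2563]
ee_rot: [3.14, 0.002, 2.49]
wrist_force: [-0.2, 0.0, -2.1]
gripper_width: 0.0664
gripper_force: 57.1
time: 20.25
tool_pos: [0.5714, -0.0208, 0.2536]
ee_rot: [3.141, -0.002, 2.491]
wrist_force: [1.3, 0.1, -1.7]
gripper_width: 0.0662
gripper_force: 57.0
time: 20.88
tool_pos: [0.595, 0.0274, 0.2533]
ee_rot: [-3.14, -0.001, 1.791]
wrist_force: [-0.1, -0.2, -2.0]
gripper_width: 0.0666
gripper_force: 57.0
time: 21.5
tool_pos: [0.5953, 0.0269, 0.2539]
ee_rot: [-3.141, -0.0, 1.278]
wrist_force: [-0.2, -0.4, -2.9]
gripper_width: 0.0668
gripper_force: 57.0
t 21.5 pos [0.5953 0.0269 0.2539] rot [-3.141 -0.     1.278] q7 0.12 W [-0.2 -0.4 -2.9] 
 dp(tool) [-0.0005  0.0009  0.0939] turn [-0.001 -0.     0.002]
```

```bash
python3 -m creep '[{"dp":[-0.0005,0.0009,0.045],"turn":[0,0,0]},{"dp":[0,0,0.045],"turn":[0,0,0]},{"dp":[0,0,0.02],"turn":[0,0,0]},{"dp":[0,0,0],"turn":[0,0,0]},{"dp":[0,0,0],"turn":[0,0,0]}]'
python3 -c "from h import *;plan(.5959,.0262,.123,1.276)"
```

```text
time: 22.12
tool_pos: [0.5976, 0.0251, 0.1463]
ee_rot: [3.138, -0.0, 1.276]
wrist_force: [0.6, 0.2, -1.1]
gripper_width: 0.0662
gripper_force: 56.9
t 22.12 pos [0.5976 0.0251 0.1463] rot [ 3.138 -0.     1.276] q7 0.18 W [ 0.6  0.2 -1.1] 
 dp(tool) [ 0.0005 -0.002   0.0233] turn [ 0.003 -0.    -0.   ]
```

```bash
python3 -m creep '[{"dp":[0.0005,-0.0015,0.008],"turn":[0,0,0]},{"dp":[0,0,0.006],"turn":[0,0,0]},{"dp":[0,0,0.005],"turn":[0,0,0]},{"dp":[0,0,0],"turn":[0,0,0]}]'
python3 -m creep '[{"dp":[0,0,0.002],"turn":[0,0,0]},{"dp":[0,0,0.002],"turn":[0,0,0]},{"dp":[0,0,0],"turn":[0,0,0]}]'
python3 -c "from h import *;plan(.5959,.0262,.123,1.276)"
```

```text
time: 22.62
tool_pos: [0.5953, 0.0266, 0.1251]
ee_rot: [3.141, 0.0, 1.276]
wrist_force: [1.6, -0.2, -1.8]
gripper_width: 0.0665
gripper_force: 57.1
time: 23.0
tool_pos: [0.5962, 0.0262, 0.123]
ee_rot: [3.139, -0.0, 1.276]
wrist_force: [-0.3, 0.2, 4.8]
gripper_width: 0.0664
gripper_force: 57.7
t 23.0 pos [0.5962 0.0262 0.123 ] rot [ 3.139 -0.     1.276] q7 0.2 W [-0.3  0.2  4.8] 
 dp(tool) [-0.0001 -0.0003 -0.    ] turn [ 0.003 -0.    -0.   ]
```

```bash
python3 -m creep '[{"dp":[0,0,0],"turn":[0,0,0]},{"dp":[0,0,0],"turn":[0,0,0]},{"dp":[0,0,0],"turn":[0,0,0]},{"dp":[0,0,0],"turn":[0,0,0]}]' 1
python3 -m creep '[{"dp":[0,0,-0.03],"turn":[0,0,0]},{"dp":[0,0,-0.05],"turn":[0,0,0]},{"dp":[0,0,-0.045],"turn":[0,0,0]},{"dp":[0,0,-0.025],"turn":[0,0,0]},{"dp":[0,0,0],"turn":[0,0,0]}]'
python3 -m creep '[{"dp":[0,0,0],"turn":[0,0,0]},{"dp":[0,0,0],"turn":[0,0,0]}]'
cat >> h.py <<'E'
def prof(n,c,a,z):
    d=pickle.load(open(f'pics/{n}.pkl','rb'));g=cv2.cvtColor(d['img'],cv2.COLOR_RGB2GRAY).astype(np.float32)
    c=np.array(c);u=np.array([np.cos(a),np.sin(a)]);w=np.array([-u[1],u[0]])
    def line(P):q=proj(d,np.c_[P,np.full(len(P),z)]).astype(np.float32);return q[0].astype(int),cv2.remap(g,q[:,:1],q[:,1:],1).ravel().astype(int)
    print(n,z,"ends from .076 step .002")
    for o in(-.031,-.027,.027,.031):
        for s in(-1,1):t=np.arange(.076,.1,.002);print(o,s,*line(c+s*t[:,None]*u+o*w))
    print("sides from .024 step .0015")
    for o in(-.065,-.05,.0,.04,.076):
        for s in(-1,1):t=np.arange(.024,.042,.0015);print(o,s,*line(c+o*u+s*t[:,None]*w))
E
python3 -c "
from h import *
snap('wrist','S');prof('S',(.5954,.0246),1.276-np.pi,.168)"
```

```text
time: 23.5
tool_pos: [0.5948, 0.0268, 0.1211]
ee_rot: [-3.141, 0.0, 1.275]
wrist_force: [-0.5, -0.3, 0.2]
gripper_width: 0.0856
gripper_force: 0.0
time: 24.12
tool_pos: [0.596, 0.0258, 0.2736]
ee_rot: [3.137, -0.001, 1.275]
wrist_force: [-0.7, -0.9, -0.2]
gripper_width: 0.0856
gripper_force: 0.0
time: 24.38
tool_pos: [0.5943, 0.0272, 0.2697]
ee_rot: [-3.139, 0.001, 1.275]
wrist_force: [0.7, 0.4, -0.5]
gripper_width: 0.0856
gripper_force: 0.0
S [0.5944 0.0271 0.2699] [-3.139e+00  1.000e-03  1.275e+00] 0.08531353397402361
S 0.168 ends from .076 step .002
-0.031 -1 [274 124] [175 181 189 178 199 117 117 119 118 115 113 114 120]
-0.031 1 [281 341] [170 177 169 167 180 178 165 163 167 163 164 164 162]
-0.027 -1 [281 124] [100  99  91 169 172 115 115 120 123 121 119 117 118]
-0.027 1 [286 341] [ 82  81  82  97 189 178 176 174 170 167 165 168 165]
0.027 -1 [367 124] [144 144 140 190 182 137 155 159 162 162 162 162 164]
0.027 1 [360 341] [143 117 116 114 185 173 173 169 167 162 164 165 166]
0.031 -1 [374 124] [179 185 181 193 186 165 165 166 163 163 164 161 159]
0.031 1 [366 341] [179 170 171 179 181 168 167 166 165 166 167 169 172]
sides from .024 step .0015
-0.065 -1 [286 142] [ 99  98  98 100 134 180 183 138 114 113 112 113 117]
-0.065 1 [362 142] [143 144 145 171 189 164 121 166 164 162 167 165 168]
-0.05 -1 [286 166] [101 100 100 101 138 183 185 148 147 157 158 158 158]
-0.05 1 [361 166] [144 144 144 175 196 161 112 118 119 117 159 166 164]
0.0 -1 [288 241] [101 100 101 100 143 191 192 163 166 166 166 174 170]
0.0 1 [359 241] [144 144 141 198 195 161 117 119 120 118 115 116 118]
0.04 -1 [289 296] [113  99  99  99 130 185 183 140 163 173 166 169 165]
0.04 1 [357 296] [143 144 146 165 168 148 132 144 141 139 145 145 144]
0.076 -1 [290 341] [ 82  82  82  93 136 181 198 169 172 168 164 166 168]
0.076 1 [356 341] [ 83  85 143 184 190 162 162 165 162 156 161 162 158]
```

```bash
python3 -m creep '[{"dp":[0.0382,-0.0396,0],"turn":[0,0,0]},{"dp":[0.0382,-0.0396,0],"turn":[0,0,0]},{"dp":[0.0382,-0.0396,0],"turn":[0,0,0]},{"dp":[0.0382,-0.0396,0.02],"turn":[0,0,0]},{"dp":[0.0382,-0.0396,0.02],"turn":[0,0,0]}]'
python3 -m creep '[{"dp":[0,0,0.03],"turn":[0,0,-0.047]},{"dp":[0,0,0.01],"turn":[0,0,0]},{"dp":[0,0,0],"turn":[0,0,0]},{"dp":[0,0,0],"turn":[0,0,0]}]'
python3 -c "
from h import *
snap('wrist','L2');prof('L2',(.461,.2674),-1.819,.09);plan(.461,.2674,.045,1.322)"
```

```text
time: 25.05
tool_pos: [0.4598, 0.2687, 0.2304]
ee_rot: [-3.141, -0.0, 1.276]
wrist_force: [0.3, 1.1, -0.3]
gripper_width: 0.085
gripper_force: 0.0
time: 25.55
tool_pos: [0.4625, 0.2659, 0.1925]
ee_rot: [3.14, -0.001, 1.319]
wrist_force: [0.6, -0.6, -0.2]
gripper_width: 0.0857
gripper_force: 0.0
L2 [0.4625 0.2661 0.1926] [ 3.14e+00 -1.00e-03  1.32e+00] 0.08517542982333101
L2 0.09 ends from .076 step .002
-0.031 -1 [267 119] [220 219 214 225 231 173 191 185 183 185 187 190 191]
-0.031 1 [275 337] [127 129 129 129 127 130 135 134 134 131 132 131 131]
-0.027 -1 [274 119] [117 117 114 174 213 173 194 193 192 192 189 189 189]
-0.027 1 [281 337] [102  94  94 112 127 129 132 130 129 133 136 139 142]
0.027 -1 [360 119] [163 161 150 180 221 144 137 136 136 133 134 134 136]
0.027 1 [355 337] [ 90  92  92 111 129 125 131 134 135 132 126 115 108]
0.031 -1 [367 119] [208 212 214 197 211 146 135 133 134 132 136 135 132]
0.031 1 [360 337] [126 126 127 128 127 125 128 124 118 115 111 108 106]
sides from .024 step .0015
-0.065 -1 [279 137] [115 115 116 146 211 208 187 193 200 198 185 182 184]
-0.065 1 [355 137] [160 160 161 162 194 207 173 132 131 129 125 125 129]
-0.05 -1 [280 161] [115 115 115 141 205 210 164 156 180 183 183 191 192]
-0.05 1 [355 161] [161 161 158 160 197 219 174 106 111 118 114 112 111]
0.0 -1 [282 237] [114 113 113 144 217 208 193 190 185 186 185 191 197]
0.0 1 [353 236] [160 160 161 166 217 232 171 117 114 116 123 131 131]
0.04 -1 [284 291] [111 110 110 134 186 187 167 176 183 195 193 194 201]
0.04 1 [352 291] [106  90  88  96 125 129 129 112 121 123 125 123 126]
0.076 -1 [285 337] [ 91  91 102 111 128 126 122 130 132 135 134 133 132]
0.076 1 [351 337] [ 92  93  90  98 125 128 127 129 130 132 132 130 128]
t 25.6 pos [0.4625 0.2661 0.1926] rot [ 3.14e+00 -1.00e-03  1.32e+00] q7 -0.35 W [ 0.7 -0.3  0.1] 
 dp(tool) [ 0.0006 -0.0021  0.1476] turn [ 0.002 -0.001 -0.002]
```

```bash
python3 -m creep '[{"dp":[0.0005,-0.002,0.045],"turn":[0,0,0]},{"dp":[0,0,0.04],"turn":[0,0,0]},{"dp":[0,0,0.02],"turn":[0,0,0]},{"dp":[0,0,0],"turn":[0,0,0]}]' 1 50
python3 -m creep '[{"dp":[0,0,0.02],"turn":[0,0,0]},{"dp":[0,0,0.014],"turn":[0,0,0]},{"dp":[0,0,0.008],"turn":[0,0,0]},{"dp":[0,0,0],"turn":[0,0,0]}]' 1 50
python3 -m creep '[{"dp":[0,0,0],"turn":[0,0,0]},{"dp":[0,0,0],"turn":[0,0,0]},{"dp":[0,0,0],"turn":[0,0,0]},{"dp":[0,0,0],"turn":[0,0,0]}]' 0 50
python3 -c "
from h import *
plan(.461,.2674,.25,1.322)"
```

```text
time: 26.1
tool_pos: [0.4593, 0.2676, 0.0861]
ee_rot: [-3.141, 0.001, 1.322]
wrist_force: [-0.0, -0.5, 1.4]
gripper_width: 0.0851
gripper_force: 0.0
time: 26.6
tool_pos: [0.459, 0.2679, 0.0438]
ee_rot: [-3.141, 0.001, 1.322]
wrist_force: [0.6, 0.6, -0.3]
gripper_width: 0.0849
gripper_force: 0.0
time: 27.1
tool_pos: [0.4605, 0.2681, 0.0452]
ee_rot: [3.139, -0.001, 1.322]
wrist_force: [1.5, -0.7, 4.4]
gripper_width: 0.0661
gripper_force: 56.6
t 27.1 pos [0.4605 0.2681 0.0452] rot [ 3.139e+00 -1.000e-03  1.322e+00] q7 -0.22 W [ 1.5 -0.7  4.4] 
 dp(tool) [-0.0003  0.001  -0.2048] turn [ 0.002 -0.001  0.   ]
```

```bash
python3 -m creep '[{"dp":[0,0,-0.03],"turn":[0,0,0]},{"dp":[0,0,-0.05],"turn":[0,0,0]},{"dp":[0,0,-0.055],"turn":[0,0,0]},{"dp":[0,0,-0.055],"turn":[0,0,0]},{"dp":[0,0,-0.045],"turn":[0,0,0]}]'
python3 -m creep '[{"dp":[-0.0405,0.0379,0],"turn":[0,0,0]},{"dp":[-0.0405,0.0379,0],"turn":[0,0,0]},{"dp":[-0.0405,0.0379,0],"turn":[0,0,0]},{"dp":[-0.0405,0.0379,0],"turn":[0,0,0]},{"dp":[-0.0405,0.0379,0],"turn":[0,0,0]}]'
python3 -m creep '[{"dp":[0,0,0],"turn":[0,0,0.047]},{"dp":[0,0,0],"turn":[0,0,0]},{"dp":[0,0,0],"turn":[0,0,0]},{"dp":[0,0,0],"turn":[0,0,0]}]'
python3 -c "
from h import *
plan(.5943,.0249,.171,1.275)"
```

```text
time: 27.72
tool_pos: [0.4584, 0.2682, 0.2806]
ee_rot: [-3.14, -0.0, 1.323]
wrist_force: [0.3, 1.4, -2.1]
gripper_width: 0.0662
gripper_force: 57.0
time: 28.35
tool_pos: [0.593, 0.0249, 0.278]
ee_rot: [-3.138, -0.001, 1.324]
wrist_force: [0.7, -0.1, -1.0]
gripper_width: 0.066
gripper_force: 57.0
time: 28.85
tool_pos: [0.593, 0.0269, 0.2791]
ee_rot: [-3.141, -0.0, 1.279]
wrist_force: [-0.1, -0.1, -2.5]
gripper_width: 0.0664
gripper_force: 57.2
t 28.85 pos [0.593  0.0269 0.2791] rot [-3.141 -0.     1.279] q7 0.03 W [-0.1 -0.1 -2.5] 
 dp(tool) [-0.0016  0.002   0.1081] turn [-0.001 -0.     0.004]
```

```bash
python3 -m creep '[{"dp":[-0.0016,0.002,0.03],"turn":[0,0,0.004]},{"dp":[0,0,0.024],"turn":[0,0,0]},{"dp":[0,0,0],"turn":[0,0,0]},{"dp":[0,0,0],"turn":[0,0,0]},{"dp":[0,0,0],"turn":[0,0,0]}]'
python3 -c "
from h import *
plan(.5943,.0249,.171,1.275)"
```

```text
time: 29.48
tool_pos: [0.5955, 0.0229, 0.2268]
ee_rot: [3.139, -0.001, 1.272]
wrist_force: [0.4, 0.8, -1.8]
gripper_width: 0.0665
gripper_force: 57.2
t 29.48 pos [0.5955 0.0229 0.2268] rot [ 3.139e+00 -1.000e-03  1.272e+00] q7 0.06 W [ 0.4  0.8 -1.8] 
 dp(tool) [ 0.0015 -0.0018  0.0558] turn [ 0.002 -0.001 -0.003]
```

```bash
python3 -m creep '[{"dp":[0.0008,-0.0008,0.015],"turn":[0,0,-0.002]},{"dp":[0,0,0.011],"turn":[0,0,0]},{"dp":[0,0,0],"turn":[0,0,0]},{"dp":[0,0,0],"turn":[0,0,0]},{"dp":[0,0,0],"turn":[0,0,0]}]'
python3 -c "
from h import *
plan(.5943,.0249,.171,1.275)"
```

```text
time: 30.1
tool_pos: [0.5945, 0.0238, 0.1998]
ee_rot: [3.141, -0.0, 1.273]
wrist_force: [-0.2, 0.5, -1.7]
gripper_width: 0.0664
gripper_force: 57.3
t 30.1 pos [0.5945 0.0238 0.1998] rot [ 3.141 -0.     1.273] q7 0.07 W [-0.2  0.5 -1.7] 
 dp(tool) [ 0.001  -0.0005  0.0288] turn [ 0.001 -0.    -0.002]
```

```bash
python3 -m creep '[{"dp":[0.0008,-0.0004,0.008],"turn":[0,0,0]},{"dp":[0,0,0.006],"turn":[0,0,0]},{"dp":[0,0,0.005],"turn":[0,0,0]},{"dp":[0,0,0],"turn":[0,0,0]}]'
python3 -m creep '[{"dp":[0,0,0.004],"turn":[0,0,0]},{"dp":[0,0,0.003],"turn":[0,0,0]},{"dp":[0,0,0],"turn":[0,0,0]},{"dp":[0,0,0],"turn":[0,0,0]}]'
python3 -c "
from h import *
plan(.5943,.0249,.171,1.275)"
```

```text
time: 30.6
tool_pos: [0.5936, 0.025, 0.1797]
ee_rot: [-3.14, 0.0, 1.273]
wrist_force: [0.7, 0.1, -2.0]
gripper_width: 0.0663
gripper_force: 57.3
time: 31.1
tool_pos: [0.5941, 0.0249, 0.1735]
ee_rot: [3.141, -0.0, 1.273]
wrist_force: [0.2, -0.2, -2.2]
gripper_width: 0.0665
gripper_force: 57.3
t 31.1 pos [0.5941 0.0249 0.1735] rot [ 3.141 -0.     1.273] q7 0.09 W [ 0.2 -0.2 -2.2] 
 dp(tool) [0.0001 0.0002 0.0025] turn [ 0.    -0.    -0.002]
```

Lugs are in the channels (no contact force at 2.5 mm to go). Seat and release.

```bash
python3 -m creep '[{"dp":[0,0,0.0015],"turn":[0,0,0]},{"dp":[0,0,0.0015],"turn":[0,0,0]},{"dp":[0,0,0],"turn":[0,0,0]}]'
python3 -m creep '[{"dp":[0,0,0],"turn":[0,0,0]},{"dp":[0,0,0],"turn":[0,0,0]},{"dp":[0,0,0],"turn":[0,0,0]},{"dp":[0,0,0],"turn":[0,0,0]}]' 1
python3 -m creep '[{"dp":[0,0,-0.03],"turn":[0,0,0]},{"dp":[0,0,-0.05],"turn":[0,0,0]},{"dp":[0,0,-0.04],"turn":[0,0,0]},{"dp":[0,0,-0.025],"turn":[0,0,0]},{"dp":[0,0,0],"turn":[0,0,0]}]'
python3 -m creep '[{"dp":[0,0,0],"turn":[0,0,0]},{"dp":[0,0,0],"turn":[0,0,0]}]'
python3 -c "
from h import *
snap('wrist','N');prof('N',(.5943,.0249),1.275-np.pi,.216)"
```

```text
time: 31.48
tool_pos: [0.5942, 0.0249, 0.1714]
ee_rot: [3.141, -0.001, 1.273]
wrist_force: [-0.5, 0.7, 4.4]
gripper_width: 0.0666
gripper_force: 57.3
time: 31.98
tool_pos: [0.594, 0.0249, 0.1703]
ee_rot: [-3.142, 0.0, 1.273]
wrist_force: [0.2, 0.2, -0.4]
gripper_width: 0.0854
gripper_force: 0.0
time: 32.6
tool_pos: [0.5951, 0.0241, 0.3175]
ee_rot: [3.137, -0.001, 1.273]
wrist_force: [0.2, -0.6, 0.0]
gripper_width: 0.0857
gripper_force: 0.0
time: 32.85
tool_pos: [0.5934, 0.0254, 0.3138]
ee_rot: [-3.139, 0.0, 1.273]
wrist_force: [0.1, 0.2, -0.8]
gripper_width: 0.0858
gripper_force: 0.0
N [0.5935 0.0253 0.314 ] [-3.139e+00  1.000e-03  1.273e+00] 0.08576959375634871
N 0.216 ends from .076 step .002
-0.031 -1 [272 120] [181 178 202 205 174 115 115 114 113 115 115 114 113]
-0.031 1 [279 342] [196 192 183 172 181 173 166 167 169 166 169 170 170]
-0.027 -1 [278 120] [ 99 100  96 166 182 120 117 115 113 115 121 123 122]
-0.027 1 [285 342] [ 95  85  83 117 181 175 171 171 171 170 171 173 174]
0.027 -1 [367 120] [142 142 127 183 173 135 162 163 161 161 164 163 158]
0.027 1 [360 342] [ 83  82  8
[... 235 characters left out ...]
[ 98 100  99 152 194 179 124 113 113 116 112 113 113]
-0.065 1 [361 139] [143 143 143 145 172 182 166 166 165 164 168 166 166]
-0.05 -1 [284 163] [ 99  98  99 147 194 180 135 153 157 161 158 123 107]
-0.05 1 [361 163] [144 143 144 144 171 200 169 116 160 165 167 165 165]
0.0 -1 [286 240] [100 100 101 155 178 176 164 168 166 169 174 171 162]
0.0 1 [358 240] [143 144 143 141 169 192 163 120 118 121 129 162 164]
0.04 -1 [288 295] [101  99  97 134 192 185 124 169 174 169 164 167 165]
0.04 1 [357 295] [155 144 144 144 165 176 155 136 152 148 151 153 151]
0.076 -1 [289 342] [ 83  81  95 128 184 195 171 166 168 167 166 165 167]
0.076 1 [356 342] [ 81  82  83 127 175 195 154 164 167 172 163 162 163]
```

```bash
python3 -c "
from station import job
print(job.close_job())"
```

```text
the job is handed in; nothing more can be done
None
```

The job is handed in at about 33 s: the magnet stands in the middle bin, the right bin is stacked on it facing the opposite way, and the left bin is nested in that one. Wrist-camera checks put both rims within about 1 mm of the expected height and centre; the hand-in returned no verdict.

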